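# Unlock the push-and-turn cap of the tall reagent bottle

### The job

Unlock the child-resistant cap of the tall white reagent bottle: press the cap down fully and, while it is down, turn it anticlockwise (seen from above) past its catch, about 70 degrees. Then let go so that it springs back up and stays unlocked; leave the cap on, and leave the identical cap of the squat jar alone.

Things in the scene. Friction and masses are not known exactly. Their poses are not given: they have to be found in the camera images.
- bottle_cap (a point): Centre of the top of the TARGET cap, 146 mm above the bench, on the tall white bottle (56 mm wide, clamped upright in a fixed 86 mm round holder). Grey round cap: ribbed grip 42 mm wide reaching 27 mm down from here, on a skirt 56 mm wide, 13 mm high, whose flat shoulder fingertips may push on. Grip from above at any yaw. z up; x along the raised pointer, turns with the cap. Sinks with it.
- bottle_turn (a joint): Turn of the tall bottle's cap (rad), growing anticlockwise seen from above. Starts at 0 to 0.1, locked. With the cap up a hidden catch stops it at about 0.16; pressed down it passes the catch, which spans 0.16 to 0.64. Beyond, it is unlocked, and once up it cannot turn back. End stop 1.75; aim for about 1.2. Friction about 0.03 N m.
- bottle_press (a joint): How far the tall bottle's cap is pressed down, in m: 0 up, 0.006 fully down. A spring pushes it up with about 5 N at the top and 10 N fully down. It must be more than 3.5 mm down to pass the catch.
- jar_cap (a point): Centre of the top face of the same kind of cap on the squat white jar (52 mm diameter, cap top 94 mm above the bench), which stands in its own holder. Not to be pressed. Jar and bottle may stand either way round, left or right.

How it is judged:
On the way:
1. the tall bottle's cap is pressed down (more than 3.5 mm) while still locked (value of joint bottle_press above 0.0035 m and value of joint bottle_turn below 0.6 rad), for 0.05 s.
At the end, for the whole second after the job is handed in: The tall bottle's cap is turned past its catch (more than 0.7 rad), has sprung back up (less than 2 mm down), and the jar's cap was left alone (value of joint bottle_turn above 0.7 rad and value of joint bottle_press below 0.002 m and distance of jar_cap from where it was at the start of the episode below 0.003 m); the robot touches nothing.
It fails at once if the squat jar's cap is pressed down (3 mm or more) (distance of jar_cap from where it was at the start of the episode above 0.003 m).
It also fails if it takes over 34 s, if anything falls off the work surface, if the arm or the gripper's body presses on something with over 40 N, if the wrist force passes 120 N, or if a joint passes its speed limit or range.

### The arm

A 6-joint arm with a two-finger parallel gripper is mounted at the origin on a cart in front of the work surface, level with it; the furniture and walls round the work are solid. World frame = base frame: x ahead of the robot, y to its left, z up, the work surface at z = 0. Lengths are in m, angles in rad, forces in N, time in s.
With the tool pointing down it reaches from about 0.35 to 0.95 m from the base axis. Payload 17.4 kg.
Tool frame: the origin (TCP) lies on the mounting face of the last link; the fingertips stand 186 mm ahead of it and the grasp point (between the pads) lies 167 mm ahead of it; z points along the fingers, y is the direction in which the jaws open and shut (so a half turn about z gives the same grasp; the last joint's range is limited). The gripper opens to 93 mm and grips with 3 to 60 N. Pads are 15 mm wide; open, the fingers measure 128 mm over their backs; the gripper's body (75 mm by 188 mm) begins 65 mm behind the grasp point.
Start: joints at [1.094, 0.116, 1.442, -0, 1.584, -0.038], TCP at [0.287, 0.611, 0.405] pointing down, gripper open.
Joint ranges: [-2.83, 2.83], [-0.83, 2.19], [0.07, 2.5], [-1.14, 4.28], [0.01, 3], [-2.97, 2.97]. Speed limits (rad/s): [1.89, 1.89, 2.22, 3.14, 3.14, 3.14].

### API

Orientations are given as a rotation vector (axis times angle).
In Python, from workcell import manip, imaging, ticket gives the robot as it stands.
- The arm moves only by the tool jog_arm, never from a script. Its argument "series" is a list of rows, each an object of numbers: "tx", "ty", "tz": the shift along the tool's x, y, z in m; "wx", "wy", "wz": the turn, a rotation vector about the tool's x, y, z in rad; "fingers": the finger opening in m, from 0 to 0.093. In form: [{"tx": .., "ty": .., "tz": .., "wx": .., "wy": .., "wz": .., "fingers": ..}, ...]. A call has exactly 10 rows; each row is the pose to reach, as a shift and turn from the pose commanded when the call began, along the tool's axes at that moment; what a row does not reach only later rows make up. A row lasts 1/12 s, in which the tool goes at most 41.7 mm and 7.16 degrees, less where a joint would pass 70% of its speed; a pose out of reach is approached as far as the arm can. A call with a gripper value outside its range is refused whole. The fingers move at their own pace and stop on an object; the grip force is fixed at half the most. Time passes only in rows, so rows that repeat a pose let the fingers close, or fill a call up. It gives the time, the measured TCP pose, the force and the opening at its end, in the units of the state.
- manip.get_obs(): the state, without advancing time (a new reading comes with each control period).
- imaging.snapshot(name): name is "scene" or "top" or "wrist"; returns (picture, depth): 384x512x3 uint8, red, green, blue; 384x512 float32, m along the optical axis (not along the pixel's ray), 0 where there is no reading.
- imaging.camera_info(name): a dict with "fx", "fy", "cx", "cy" (pixels), "rvec" (rotation vector, rad) and "tvec" (3), from world to camera coordinates, as OpenCV has them. Camera axes: x right, y down, z forward; pixel columns grow to the right and rows downward; lengths in m; the calibration is good to about 2 mm. A picture is of the moment at which its call begins: read the wrist's pose just before it. camera_info takes no time and is no camera call; for the wrist camera it gives the pose at the moment of the call.
- ticket.finish_job(): hands the job in, once; it reports no verdict.
The state is a dict: "time_s": time; "q": joint angles; "joint_vel": joint speeds; "joint_efforts": joint torques, N m; "eef_pos": TCP position; "tcp_rot": TCP orientation; "ft_force": force on the tool from outside, world axes, zero at the start; "wrist_torque": the same for the moment, N m; "opening": opening from 0.0 (shut) to 1.0 (fully open).
Only numpy, scipy, OpenCV 4.12 (cv2) and the standard library are available. Lean on these libraries where they do the work, as an engineer would, in place of code of your own. Each camera call takes 0.05 s, during which the arm holds its last target.

## Working session

There is one attempt and no reset: what is moved stays moved. The work goes in short steps, Python scripts to look and compute and a tool call to move; the robot and the scene stay as the last step left them, time stands still between calls to the robot, and variables do not carry over. Pictures are saved under pics/ and viewed, and the job is handed in when it is done.

Besides the shell and the picture viewer there is one more tool, called after "Call:" by a JSON object that holds its "name" and its "arguments", one argument or row to a line. jog_arm: Moves the arm, as the interface text tells. Its arguments: {"type":"object","properties":{"series":{"type":"array","items":{"type":"object","properties":{"tx":{"type":"number"},"ty":{"type":"number"},"tz":{"type":"number"},"wx":{"type":"number"},"wy":{"type":"number"},"wz":{"type":"number"},"fingers":{"type":"number"}}}}},"required":["series"]}

```bash
mkdir -p pics; python3 - <<'E'
from workcell import manip, imaging
import cv2,numpy as np
o=manip.get_obs(); print(o['time_s'],o['eef_pos'],o['tcp_rot'],o['ft_force'],o['opening'])
for n in ['scene','top']:
    p,d=imaging.snapshot(n); cv2.imwrite(f'pics/{n}0.png',p[:,:,::-1]); np.savez(f'{n}0.npz',p=p,d=d,**imaging.camera_info(n))
    print(imaging.camera_info(n))
E
```

```text
0.0 [0.28678446 0.61106053 0.40399995] [-6.83689627e-01 -3.06599468e+00  1.78074615e-03] [ 0.12872232 -0.34782076  0.19328589] 1.0001835893830076
{'fx': 494.63780903999395, 'fy': 494.63780903999395, 'cx': 252.61832621556553, 'cy': 196.51359092885878, 'rvec': array([ 2.03914425, -1.23215833,  0.51634916]), 'tvec': array([-0.24523582,  0.45240513,  0.86170981])}
{'fx': 427.2694919076701, 'fy': 427.2694919076701, 'cx': 253.3932783684615, 'cy': 183.73431272570997, 'rvec': array([ 2.0470914 , -2.17009851,  0.23552008]), 'tvec': array([0.01576044, 0.55506971, 0.88496494])}
```

View pics/scene0.png

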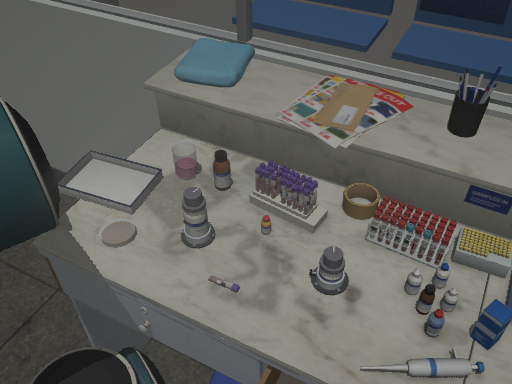

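View pics/top0.png

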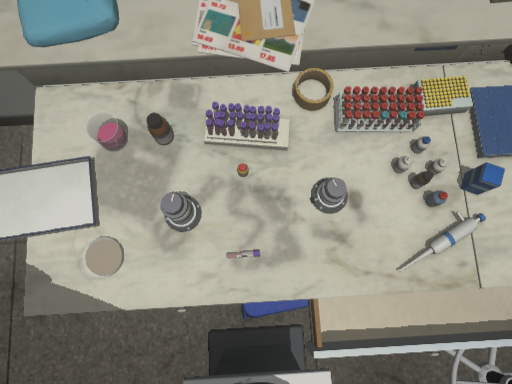

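The tall bottle is on the left: scene (193,190), top (175,203). The jar is on the right: scene (333,255), top (333,188).

```bash
cat > h.py <<'E'
import numpy as np,cv2
def cloud(f):
    z=np.load(f); d=z['d']; R=cv2.Rodrigues(z['rvec'])[0]
    v,u=np.mgrid[:384,:512]
    P=np.stack([(u-z['cx'])/z['fx']*d,(v-z['cy'])/z['fy']*d,d],-1)
    return (P-z['tvec'])@R, z['p'],d   # world
E
python3 - <<'E'
from h import *
for f,boxes in [('scene0.npz',[(170,175,220,255),(305,235,355,300)]),('top0.npz',[(155,180,210,235),(300,165,360,220)])]:
    W,p,d=cloud(f)
    for (a,b,c,e) in boxes:
        w=W[b:e,a:c].reshape(-1,3); dd=d[b:e,a:c].ravel(); w=w[dd>0]
        zt=np.percentile(w[:,2],99.5)
        for lo,hi in [(.138,.156),(.110,.122),(.085,.102),(.06,.075)]:
            m=(w[:,2]>lo)&(w[:,2]<hi)
            if m.sum()>20:
                q=w[m]; (cx,cy),r=cv2.minEnclosingCircle(q[:,:2].astype(np.float32))
                print(f,(a,b),lo,hi,m.sum(),'z',np.median(q[:,2]).round(4),'med',np.median(q[:,:2],0).round(4),'circ',round(cx,4),round(cy,4),round(r,4))
z=np.load('top0.npz');cv2.imwrite('pics/c1.png',cv2.resize(z['p'][170:240,150:220,::-1],None,fx=8,fy=8,interpolation=cv2.INTER_CUBIC))
z=np.load('scene0.npz');cv2.imwrite('pics/c2.png',cv2.resize(z['p'][180:250,160:230,::-1],None,fx=8,fy=8,interpolation=cv2.INTER_CUBIC))
E
```

```text
scene0.npz (170, 175) 0.138 0.156 219 z 0.1461 med [0.5042 0.1459] circ 0.5071 0.1483 0.0222
scene0.npz (170, 175) 0.11 0.122 164 z 0.1183 med [0.4921 0.1334] circ 0.5072 0.1469 0.0289
scene0.npz (170, 175) 0.085 0.102 149 z 0.0923 med [0.4907 0.1342] circ 0.5046 0.1468 0.027
scene0.npz (170, 175) 0.06 0.075 101 z 0.0675 med [0.4865 0.1304] circ 0.5048 0.1463 0.0279
scene0.npz (305, 235) 0.085 0.102 279 z 0.094 med [ 0.5258 -0.1945] circ 0.5291 -0.1952 0.0227
scene0.npz (305, 235) 0.06 0.075 200 z 0.0671 med [ 0.5121 -0.2002] circ 0.5285 -0.1941 0.0284
top0.npz (155, 180) 0.138 0.156 361 z 0.146 med [0.5081 0.1497] circ 0.5089 0.1497 0.0216
top0.npz (155, 180) 0.11 0.122 184 z 0.1187 med [0.4952 0.1366] circ 0.5092 0.1502 0.0287
top0.npz (155, 180) 0.085 0.102 50 z 0.0898 med [0.4913 0.1314] circ 0.505 0.1445 0.0267
top0.npz (155, 180) 0.06 0.075 37 z 0.069 med [0.4886 0.131 ] circ 0.5018 0.144 0.0265
top0.npz (300, 165) 0.085 0.102 316 z 0.094 med [ 0.5298 -0.1905] circ 0.5305 -0.1914 0.0213
top0.npz (300, 165) 0.06 0.075 176 z 0.0667 med [ 0.5174 -0.1788] circ 0.5308 -0.1916 0.0281
```

View pics/c1.png

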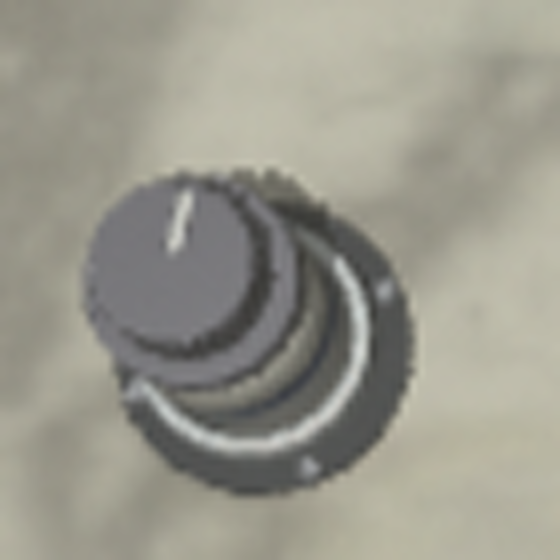

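View pics/c2.png

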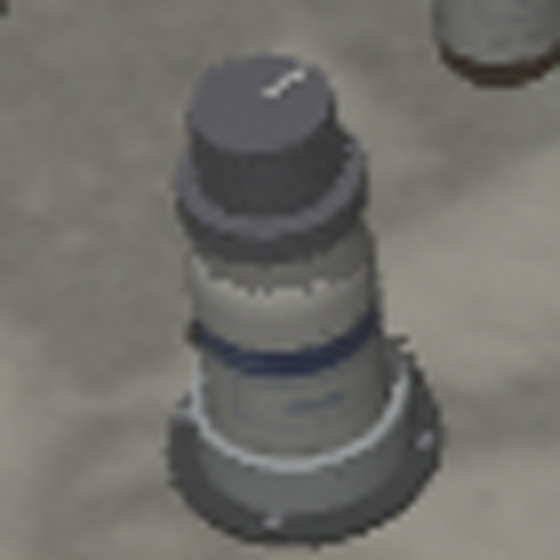

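The cap centre is at about (0.508, 0.149, 0.146). Next I travel above it at the current height.

Call:
{"name": "jog_arm", "arguments": {
  "series": [
    {"tx":-0.02,"ty":-0.016,"fingers":0.07},
    {"tx":-0.05,"ty":-0.041,"fingers":0.07},
    {"tx":-0.08,"ty":-0.065,"fingers":0.07},
    {"tx":-0.11,"ty":-0.09,"fingers":0.07},
    {"tx":-0.14,"ty":-0.114,"fingers":0.07},
    {"tx":-0.17,"ty":-0.139,"fingers":0.07},
    {"tx":-0.2,"ty":-0.164,"fingers":0.07},
    {"tx":-0.23,"ty":-0.188,"fingers":0.07},
    {"tx":-0.26,"ty":-0.213,"fingers":0.07},
    {"tx":-0.29,"ty":-0.237,"fingers":0.07}
  ]
}}

```text
validation failed for argument at $.se...
```

Call:
{"name": "jog_arm", "arguments": {
  "series": [
    {"tx":-0.025,"ty":-0.02,"fingers":0.07},
    {"tx":-0.05,"ty":-0.041,"fingers":0.07},
    {"tx":-0.075,"ty":-0.062,"fingers":0.07},
    {"tx":-0.095,"ty":-0.078,"fingers":0.07},
    {"tx":-0.106,"ty":-0.087,"fingers":0.07},
    {"tx":-0.106,"ty":-0.087,"fingers":0.07},
    {"tx":-0.106,"ty":-0.087,"fingers":0.07},
    {"tx":-0.106,"ty":-0.087,"fingers":0.07},
    {"tx":-0.106,"ty":-0.087,"fingers":0.07},
    {"tx":-0.106,"ty":-0.087,"fingers":0.07}
  ]
}}

```text
validation failed for argument at $.se...
```

```bash
cat > look.py <<'E'
import sys
from h import *
from workcell import manip, imaging
t=sys.argv[1]
o=manip.get_obs(); R=cv2.Rodrigues(np.array(o['tcp_rot']))[0]
print(o['time_s'],np.round(o['eef_pos'],4),'q',np.round(o['q'],3),'F',np.round(o['ft_force'],2),'T',np.round(o['wrist_torque'],2),o['opening']); print(R.round(3))
for n in sys.argv[2:]:
    ci=imaging.camera_info(n); p,d=imaging.snapshot(n); cv2.imwrite(f'pics/{n}{t}.png',p[:,:,::-1]); np.savez(f'{n}{t}.npz',p=p,d=d,**ci)
E
python3 look.py 1 wrist
python3 - <<'E'
from h import *
W,p,d=cloud('wrist1.npz')
m=(d>0)&(W[...,2]>.14)&(W[...,2]<.152)&(abs(W[...,0]-.508)<.05)&(abs(W[...,1]-.149)<.05)
q=W[m]; print(m.sum(),np.median(q,0),cv2.minEnclosingCircle(q[:,:2].astype(np.float32)))
E
```

```text
0.1 [0.2868 0.6111 0.4041] q [ 1.094  0.116  1.442 -0.     1.584 -0.038] F [-0.13 -0.72 -0.8 ] T [ 0.05  0.05 -0.01] 1.002581166289907
[[-0.905  0.425 -0.   ]
 [ 0.425  0.905 -0.001]
 [ 0.    -0.001 -1.   ]]
0 [nan nan nan] ((0.0, 0.0), 0.0)
  return _methods._mean(a, axis=axis, dtype=dtype,
  ret = um.true_divide(
```

View pics/wrist1.png

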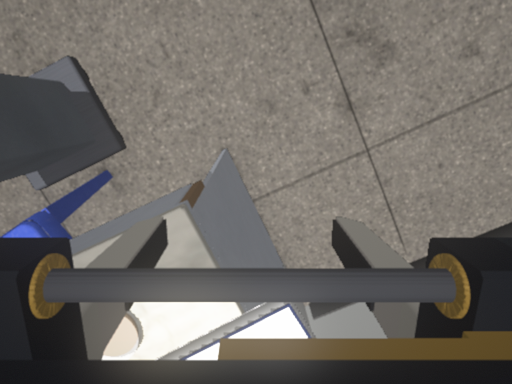

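The call was refused because every field is required. The wrist view shows floor and the tray's corner, with no cap in it yet. I'll resend with all fields.

Call:
{"name": "jog_arm", "arguments": {
  "series": [
    {"tx":-0.02,"ty":-0.016,"tz":0,"wx":0,"wy":0,"wz":0,"fingers":0.07},
    {"tx":-0.05,"ty":-0.041,"tz":0,"wx":0,"wy":0,"wz":0,"fingers":0.07},
    {"tx":-0.08,"ty":-0.065,"tz":0,"wx":0,"wy":0,"wz":0,"fingers":0.07},
    {"tx":-0.11,"ty":-0.09,"tz":0,"wx":0,"wy":0,"wz":0,"fingers":0.07},
    {"tx":-0.14,"ty":-0.114,"tz":0,"wx":0,"wy":0,"wz":0,"fingers":0.07},
    {"tx":-0.17,"ty":-0.139,"tz":0,"wx":0,"wy":0,"wz":0,"fingers":0.07},
    {"tx":-0.2,"ty":-0.164,"tz":0,"wx":0,"wy":0,"wz":0,"fingers":0.07},
    {"tx":-0.23,"ty":-0.188,"tz":0,"wx":0,"wy":0,"wz":0,"fingers":0.07},
    {"tx":-0.26,"ty":-0.213,"tz":0,"wx":0,"wy":0,"wz":0,"fingers":0.07},
    {"tx":-0.29,"ty":-0.237,"tz":0,"wx":0,"wy":0,"wz":0,"fingers":0.07}
  ]
}}

```text
time_s: 0.98
eef_pos: [0.4488, 0.2714, 0.4047]
tcp_rot: [0.683, 3.066, 0.0]
ft_force: [0.9, 0.1, 0.5]
opening: 0.753
```

Call:
{"name": "jog_arm", "arguments": {
  "series": [
    {"tx":-0.025,"ty":-0.02,"tz":0,"wx":0,"wy":0,"wz":0,"fingers":0.07},
    {"tx":-0.05,"ty":-0.041,"tz":0,"wx":0,"wy":0,"wz":0,"fingers":0.07},
    {"tx":-0.075,"ty":-0.062,"tz":0,"wx":0,"wy":0,"wz":0,"fingers":0.07},
    {"tx":-0.095,"ty":-0.078,"tz":0,"wx":0,"wy":0,"wz":0,"fingers":0.07},
    {"tx":-0.106,"ty":-0.087,"tz":0,"wx":0,"wy":0,"wz":0,"fingers":0.07},
    {"tx":-0.106,"ty":-0.087,"tz":0,"wx":0,"wy":0,"wz":0,"fingers":0.07},
    {"tx":-0.106,"ty":-0.087,"tz":0,"wx":0,"wy":0,"wz":0,"fingers":0.07},
    {"tx":-0.106,"ty":-0.087,"tz":0,"wx":0,"wy":0,"wz":0,"fingers":0.07},
    {"tx":-0.106,"ty":-0.087,"tz":0,"wx":0,"wy":0,"wz":0,"fingers":0.07},
    {"tx":-0.106,"ty":-0.087,"tz":0,"wx":0,"wy":0,"wz":0,"fingers":0.07}
  ]
}}

```text
time_s: 1.82
eef_pos: [0.5073, 0.1503, 0.4048]
tcp_rot: [-0.682, -3.067, -0.0]
ft_force: [-0.7, 1.0, 1.1]
opening: 0.752
```

```bash
python3 look.py 2 wrist
python3 - <<'E'
from h import *
W,p,d=cloud('wrist2.npz')
for lo,hi in [(.14,.152),(.113,.123)]:
    m=(d>0)&(W[...,2]>lo)&(W[...,2]<hi)&(abs(W[...,0]-.508)<.05)&(abs(W[...,1]-.149)<.05)
    q=W[m]; print(m.sum(),np.median(q,0),cv2.minEnclosingCircle(q[:,:2].astype(np.float32)))
E
```

```text
1.8167 [0.5073 0.1503 0.4048] q [ 0.24  -0.205  1.752  0.     1.595 -0.893] F [-0.71  1.    1.14] T [-0.01  0.   -0.01] 0.7521085147070543
[[-0.906  0.424 -0.   ]
 [ 0.424  0.906  0.   ]
 [ 0.     0.    -1.   ]]
2118 [0.50826824 0.15062598 0.14431661] ((0.5092540979385376, 0.1500905156135559), 0.02157929539680481)
875 [0.49335941 0.16016759 0.11722811] ((0.5092998743057251, 0.15038760006427765), 0.028058426454663277)
```

View pics/wrist2.png

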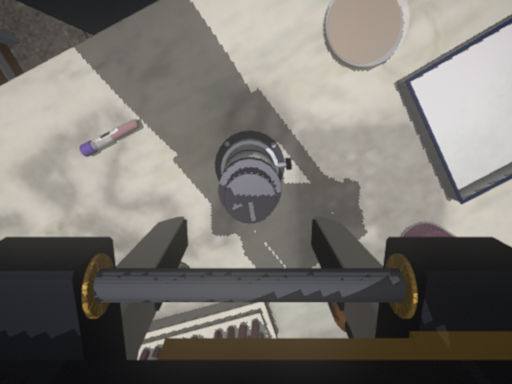

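The cap is centred between the fingers at (250,188), and the wrist fit puts it at (0.509, 0.150). I descend to about 3 mm above the shoulder and close.

Call:
{"name": "jog_arm", "arguments": {
  "series": [
    {"tx":-0.0013,"ty":0.0005,"tz":0.02,"wx":0,"wy":0,"wz":0,"fingers":0.07},
    {"tx":-0.0013,"ty":0.0005,"tz":0.045,"wx":0,"wy":0,"wz":0,"fingers":0.07},
    {"tx":-0.0013,"ty":0.0005,"tz":0.065,"wx":0,"wy":0,"wz":0,"fingers":0.07},
    {"tx":-0.0013,"ty":0.0005,"tz":0.08,"wx":0,"wy":0,"wz":0,"fingers":0.07},
    {"tx":-0.0013,"ty":0.0005,"tz":0.09,"wx":0,"wy":0,"wz":0,"fingers":0.07},
    {"tx":-0.0013,"ty":0.0005,"tz":0.095,"wx":0,"wy":0,"wz":0,"fingers":0.07},
    {"tx":-0.0013,"ty":0.0005,"tz":0.096,"wx":0,"wy":0,"wz":0,"fingers":0.07},
    {"tx":-0.0013,"ty":0.0005,"tz":0.096,"wx":0,"wy":0,"wz":0,"fingers":0.06},
    {"tx":-0.0013,"ty":0.0005,"tz":0.096,"wx":0,"wy":0,"wz":0,"fingers":0.05},
    {"tx":-0.0013,"ty":0.0005,"tz":0.096,"wx":0,"wy":0,"wz":0,"fingers":0.04}
  ]
}}

```text
time_s: 2.7
eef_pos: [0.5092, 0.1495, 0.3097]
tcp_rot: [0.683, 3.065, 0.001]
ft_force: [-0.8, 0.0, 0.1]
opening: 0.585
```

Call:
{"name": "jog_arm", "arguments": {
  "series": [
    {"tx":0,"ty":0,"tz":0,"wx":0,"wy":0,"wz":0,"fingers":0.03},
    {"tx":0,"ty":0,"tz":0,"wx":0,"wy":0,"wz":0,"fingers":0.03},
    {"tx":0,"ty":0,"tz":0,"wx":0,"wy":0,"wz":0,"fingers":0.03},
    {"tx":0,"ty":0,"tz":0,"wx":0,"wy":0,"wz":0,"fingers":0.03},
    {"tx":0,"ty":0,"tz":0,"wx":0,"wy":0,"wz":0,"fingers":0.03},
    {"tx":0,"ty":0,"tz":0,"wx":0,"wy":0,"wz":0,"fingers":0.03},
    {"tx":0,"ty":0,"tz":0,"wx":0,"wy":0,"wz":0,"fingers":0.03},
    {"tx":0,"ty":0,"tz":0,"wx":0,"wy":0,"wz":0,"fingers":0.03},
    {"tx":0,"ty":0,"tz":0,"wx":0,"wy":0,"wz":0,"fingers":0.03},
    {"tx":0,"ty":0,"tz":0,"wx":0,"wy":0,"wz":0,"fingers":0.03}
  ]
}}

```text
time_s: 3.53
eef_pos: [0.5091, 0.1495, 0.309]
tcp_rot: [0.683, 3.066, 0.001]
ft_force: [2.8, 4.4, 4.9]
opening: 0.444
```

The grip is on the cap at 41 mm opening. Now I press.

Call:
{"name": "jog_arm", "arguments": {
  "series": [
    {"tx":0,"ty":0,"tz":0.001,"wx":0,"wy":0,"wz":0,"fingers":0.03},
    {"tx":0,"ty":0,"tz":0.002,"wx":0,"wy":0,"wz":0,"fingers":0.03},
    {"tx":0,"ty":0,"tz":0.003,"wx":0,"wy":0,"wz":0,"fingers":0.03},
    {"tx":0,"ty":0,"tz":0.004,"wx":0,"wy":0,"wz":0,"fingers":0.03},
    {"tx":0,"ty":0,"tz":0.005,"wx":0,"wy":0,"wz":0,"fingers":0.03},
    {"tx":0,"ty":0,"tz":0.006,"wx":0,"wy":0,"wz":0,"fingers":0.03},
    {"tx":0,"ty":0,"tz":0.0065,"wx":0,"wy":0,"wz":0,"fingers":0.03},
    {"tx":0,"ty":0,"tz":0.007,"wx":0,"wy":0,"wz":0,"fingers":0.03},
    {"tx":0,"ty":0,"tz":0.007,"wx":0,"wy":0,"wz":0,"fingers":0.03},
    {"tx":0,"ty":0,"tz":0.007,"wx":0,"wy":0,"wz":0,"fingers":0.03}
  ]
}}

```text
time_s: 4.37
eef_pos: [0.5091, 0.1495, 0.3031]
tcp_rot: [0.683, 3.065, 0.001]
ft_force: [-2.0, 3.0, 16.2]
opening: 0.443
```

It went down 5.9 mm and the force rose to 16 N, above the spring's 10 N, so the cap has bottomed. Now I turn it anticlockwise seen from above, which is negative about tool z.

Call:
{"name": "jog_arm", "arguments": {
  "series": [
    {"tx":0,"ty":0,"tz":0.001,"wx":0,"wy":0,"wz":-0.06,"fingers":0.03},
    {"tx":0,"ty":0,"tz":0.001,"wx":0,"wy":0,"wz":-0.14,"fingers":0.03},
    {"tx":0,"ty":0,"tz":0.001,"wx":0,"wy":0,"wz":-0.22,"fingers":0.03},
    {"tx":0,"ty":0,"tz":0.001,"wx":0,"wy":0,"wz":-0.3,"fingers":0.03},
    {"tx":0,"ty":0,"tz":0.001,"wx":0,"wy":0,"wz":-0.38,"fingers":0.03},
    {"tx":0,"ty":0,"tz":0.001,"wx":0,"wy":0,"wz":-0.46,"fingers":0.03},
    {"tx":0,"ty":0,"tz":0.001,"wx":0,"wy":0,"wz":-0.54,"fingers":0.03},
    {"tx":0,"ty":0,"tz":0.001,"wx":0,"wy":0,"wz":-0.6,"fingers":0.03},
    {"tx":0,"ty":0,"tz":0.001,"wx":0,"wy":0,"wz":-0.65,"fingers":0.03},
    {"tx":0,"ty":0,"tz":0.001,"wx":0,"wy":0,"wz":-0.65,"fingers":0.03}
  ]
}}

```text
time_s: 5.2
eef_pos: [0.5091, 0.1495, 0.303]
tcp_rot: [-0.336, 3.122, 0.0]
ft_force: [-5.3, 0.8, 23.3]
opening: 0.444
```

```bash
python3 look.py 3 wrist scene
python3 -c "
from h import *
z=np.load('scene3.npz');cv2.imwrite('pics/c3.png',cv2.resize(z['p'][150:250,150:250,::-1],None,fx=6,fy=6,interpolation=cv2.INTER_CUBIC))"
```

```text
5.2 [0.5091 0.1495 0.303 ] q [ 0.237 -0.156  1.876  0.     1.42  -1.548] F [-5.29  0.83 23.3 ] T [0.39 1.08 0.03] 0.44414843115041847
[[-0.977 -0.213  0.002]
 [-0.213  0.977  0.   ]
 [-0.002  0.    -1.   ]]
```

View pics/c3.png

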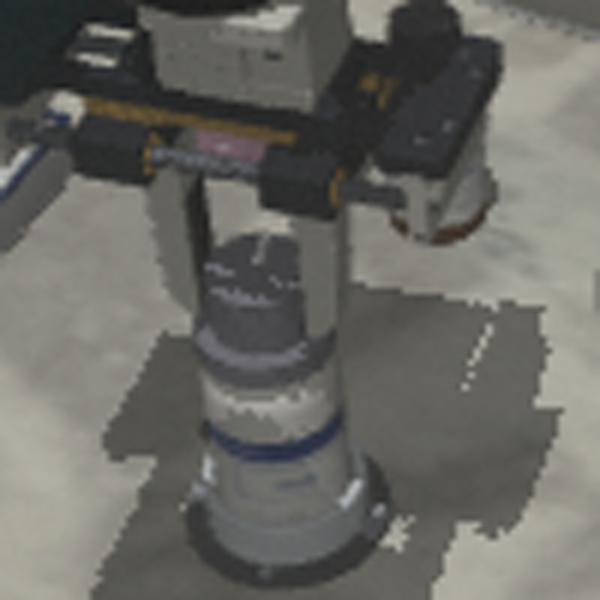

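View pics/wrist3.png

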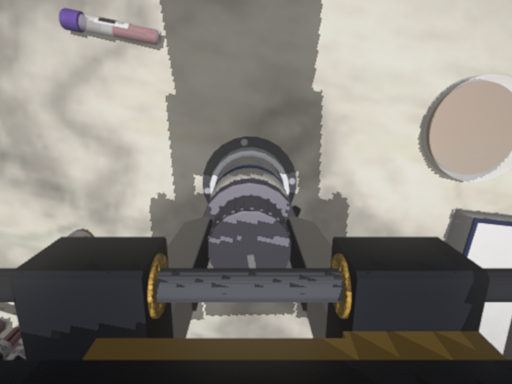

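The pointer, at (262,245) in the crop, has turned with the jaws, and the torque of 0.03 N m is friction only. The cap is down in the jaws, so I continue by 0.55.

Call:
{"name": "jog_arm", "arguments": {
  "series": [
    {"tx":0,"ty":0,"tz":0,"wx":0,"wy":0,"wz":-0.06,"fingers":0.03},
    {"tx":0,"ty":0,"tz":0,"wx":0,"wy":0,"wz":-0.14,"fingers":0.03},
    {"tx":0,"ty":0,"tz":0,"wx":0,"wy":0,"wz":-0.22,"fingers":0.03},
    {"tx":0,"ty":0,"tz":0,"wx":0,"wy":0,"wz":-0.3,"fingers":0.03},
    {"tx":0,"ty":0,"tz":0,"wx":0,"wy":0,"wz":-0.38,"fingers":0.03},
    {"tx":0,"ty":0,"tz":0,"wx":0,"wy":0,"wz":-0.45,"fingers":0.03},
    {"tx":0,"ty":0,"tz":0,"wx":0,"wy":0,"wz":-0.51,"fingers":0.03},
    {"tx":0,"ty":0,"tz":0,"wx":0,"wy":0,"wz":-0.55,"fingers":0.03},
    {"tx":0,"ty":0,"tz":0,"wx":0,"wy":0,"wz":-0.55,"fingers":0.03},
    {"tx":0,"ty":0,"tz":0,"wx":0,"wy":0,"wz":-0.55,"fingers":0.03}
  ]
}}

```text
time_s: 6.13
eef_pos: [0.5091, 0.1494, 0.303]
tcp_rot: [-1.167, 2.915, -0.001]
ft_force: [-6.1, 0.3, 23.8]
opening: 0.445
```

```bash
python3 look.py 4 scene
python3 -c "
from h import *
z=np.load('scene4.npz');cv2.imwrite('pics/c4.png',cv2.resize(z['p'][150:250,150:250,::-1],None,fx=6,fy=6,interpolation=cv2.INTER_CUBIC))"
```

```text
6.1333 [0.5091 0.1494 0.303 ] q [ 0.237 -0.156  1.876 -0.     1.42  -2.095] F [-6.12  0.27 23.77] T [ 0.24  1.22 -0.  ] 0.44546578443254553
[[-0.724 -0.69   0.002]
 [-0.69   0.724  0.   ]
 [-0.002 -0.001 -1.   ]]
```

View pics/c4.png

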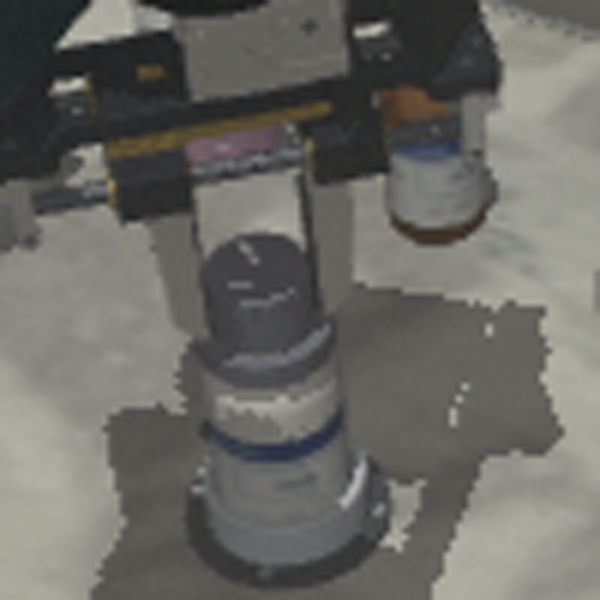

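The pointer, now at (248,252), has turned further, about 1.2 rad in all. I raise slowly by 7 mm so the cap comes up while still gripped, then open and retreat.

Call:
{"name": "jog_arm", "arguments": {
  "series": [
    {"tx":0,"ty":0,"tz":-0.002,"wx":0,"wy":0,"wz":0,"fingers":0.03},
    {"tx":0,"ty":0,"tz":-0.004,"wx":0,"wy":0,"wz":0,"fingers":0.03},
    {"tx":0,"ty":0,"tz":-0.006,"wx":0,"wy":0,"wz":0,"fingers":0.03},
    {"tx":0,"ty":0,"tz":-0.007,"wx":0,"wy":0,"wz":0,"fingers":0.03},
    {"tx":0,"ty":0,"tz":-0.007,"wx":0,"wy":0,"wz":0,"fingers":0.03},
    {"tx":0,"ty":0,"tz":-0.007,"wx":0,"wy":0,"wz":0,"fingers":0.05},
    {"tx":0,"ty":0,"tz":-0.007,"wx":0,"wy":0,"wz":0,"fingers":0.07},
    {"tx":0,"ty":0,"tz":-0.007,"wx":0,"wy":0,"wz":0,"fingers":0.07},
    {"tx":0,"ty":0,"tz":-0.007,"wx":0,"wy":0,"wz":0,"fingers":0.07},
    {"tx":0,"ty":0,"tz":-0.007,"wx":0,"wy":0,"wz":0,"fingers":0.07}
  ]
}}

```text
time_s: 7.02
eef_pos: [0.5089, 0.1493, 0.3074]
tcp_rot: [1.167, -2.916, 0.0]
ft_force: [-0.3, 0.6, 0.2]
opening: 0.736
```

Call:
{"name": "jog_arm", "arguments": {
  "series": [
    {"tx":0,"ty":0,"tz":-0.01,"wx":0,"wy":0,"wz":0,"fingers":0.07},
    {"tx":0,"ty":0,"tz":-0.03,"wx":0,"wy":0,"wz":0,"fingers":0.07},
    {"tx":0,"ty":0,"tz":-0.05,"wx":0,"wy":0,"wz":0,"fingers":0.07},
    {"tx":0,"ty":0,"tz":-0.07,"wx":0,"wy":0,"wz":0,"fingers":0.07},
    {"tx":0,"ty":0,"tz":-0.085,"wx":0,"wy":0,"wz":0,"fingers":0.07},
    {"tx":0,"ty":0,"tz":-0.1,"wx":0,"wy":0,"wz":0,"fingers":0.07},
    {"tx":0,"ty":0,"tz":-0.11,"wx":0,"wy":0,"wz":0,"fingers":0.07},
    {"tx":0,"ty":0,"tz":-0.11,"wx":0,"wy":0,"wz":0,"fingers":0.07},
    {"tx":0,"ty":0,"tz":-0.11,"wx":0,"wy":0,"wz":0,"fingers":0.07},
    {"tx":0,"ty":0,"tz":-0.11,"wx":0,"wy":0,"wz":0,"fingers":0.07}
  ]
}}

```text
time_s: 7.85
eef_pos: [0.509, 0.1494, 0.4166]
tcp_rot: [1.167, -2.915, -0.0]
ft_force: [-0.2, -0.6, 0.2]
opening: 0.751
```

```bash
python3 look.py 5 scene wrist
python3 -c "
from h import *
z=np.load('scene5.npz');cv2.imwrite('pics/c5.png',cv2.resize(z['p'][150:250,150:250,::-1],None,fx=6,fy=6,interpolation=cv2.INTER_CUBIC))
for f,n in [('scene3.npz','pressed'),('scene4.npz','pressed'),('scene5.npz',''),('wrist5.npz',''),('scene0.npz','start')]:
  W,p,d=cloud(f)
  H=np.hypot(W[...,0]-.509,W[...,1]-.150); m=(d>0)&(H<.015)&(W[...,2]>.13)&(W[...,2]<.16); print(f,n,m.sum(),np.median(W[m],0))
  if f!='wrist5.npz':
    m=(d>0)&(np.hypot(W[...,0]-.5295,W[...,1]+.1935)<.015)&(W[...,2]>.08); print('  jar z',np.median(W[m],0))
  m=(H<.02)&(W[...,2]>.135)&(W[...,2]<.16)&(p.min(-1)>150)
  if m.sum(): q=W[m].mean(0); print('  pointer',m.sum(),q,np.arctan2(q[1]-.150,q[0]-.509))
"
```

```text
7.85 [0.509  0.1494 0.4166] q [ 0.237 -0.204  1.732 -0.     1.615 -2.095] F [-0.22 -0.64  0.18] T [ 0.14  0.06 -0.03] 0.750822038861499
[[-0.724 -0.69  -0.001]
 [-0.69   0.724 -0.   ]
 [ 0.001  0.001 -1.   ]]
scene3.npz pressed 92 [0.50837062 0.1488014  0.1402037 ]
  jar z [ 0.52975904 -0.19327436  0.09467245]
scene4.npz pressed 91 [0.5097478  0.14935053 0.14079863]
  jar z [ 0.52916464 -0.19371532  0.09495562]
scene5.npz  95 [0.50979789 0.1506985  0.14657189]
  jar z [ 0.52978866 -0.19280541  0.09454582]
wrist5.npz  1001 [0.50895584 0.14988234 0.14431296]
  pointer 16 [0.51665581 0.15964049 0.14519048] 0.899644156061784
scene0.npz start 89 [0.50963551 0.14999755 0.14662337]
  jar z [ 0.52924038 -0.19274097  0.09430123]
  pointer 3 [0.51547192 0.14420903 0.14928825] -0.7299251524633282
```

View pics/c5.png

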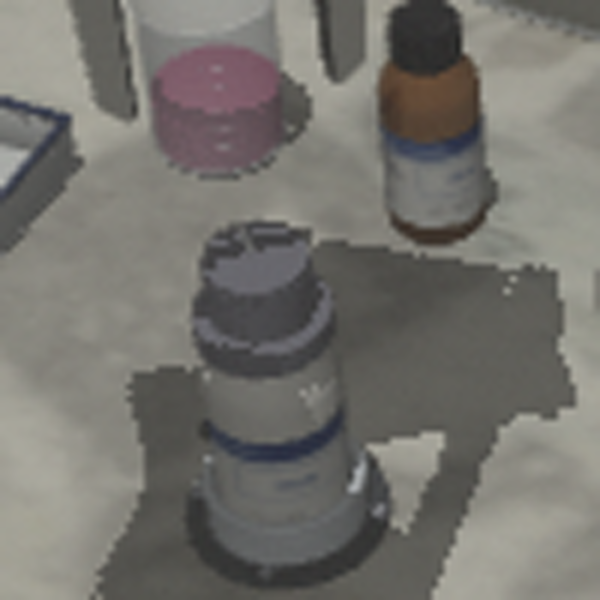

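The cap is back up: 0.1402 while pressed, 0.1466 now, 0.1466 at the start. The jar has not changed. I compare the pointer angle between the wrist views from before and after.

```bash
python3 - <<'E'
from h import *
for f in ['wrist2.npz','wrist5.npz','top0.npz']:
    W,p,d=cloud(f); m=(np.hypot(W[...,0]-.509,W[...,1]-.15)<.019)&(W[...,2]>.135)&(W[...,2]<.16)
    g=p.min(-1).astype(int); t=np.median(g[m])+ (25 if f!='top0.npz' else 30); k=m&(g>t); q=W[k][:,:2]
    c=q.mean(0); ev,E=np.linalg.eigh(np.cov((q-c).T)); a=E[:,1]; a=a*np.sign(a@(c-[.509,.15]))
    print(f,k.sum(),c,'centroid ang',np.arctan2(c[1]-.15,c[0]-.509),'axis ang',np.arctan2(a[1],a[0]),np.sqrt(ev))
z=np.load('wrist5.npz');cv2.imwrite('pics/w5.png',cv2.resize(z['p'][100:260,170:330,::-1],None,fx=3.5,fy=3.5,interpolation=cv2.INTER_CUBIC))
E
```

```text
wrist2.npz 754 [0.50227784 0.15391424] centroid ang 2.6142974870095506 axis ang 1.1015463499701537 [0.00748388 0.00824262]
wrist5.npz 19 [0.51601556 0.15871589] centroid ang 0.893064871560735 axis ang 0.929656211482254 [0.00096984 0.00318058]
top0.npz 13 [0.51720036 0.1478539 ] centroid ang -0.2559669930320157 axis ang -0.26326047071146974 [0.00116985 0.00462919]
```

View pics/w5.png

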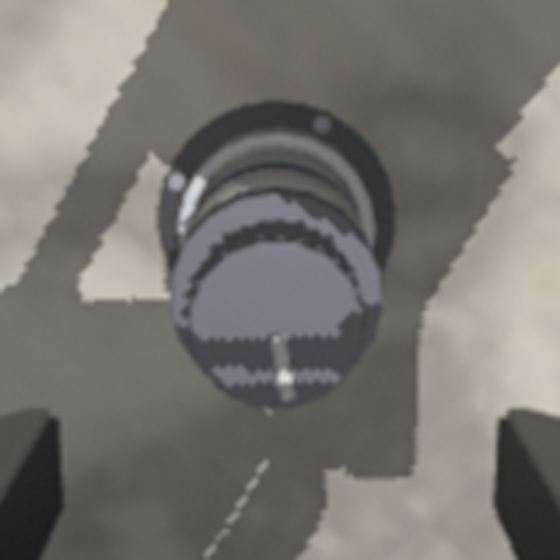

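The pointer went from -0.26 to about +0.92, a turn of roughly 1.18 rad. The fingers are clear of the cap and the wrist force is near zero, so I hand in.

```bash
python3 -c "
from workcell import ticket; print(ticket.finish_job())"
```

```text
the job is handed in; nothing more can be done
None
```

The tall bottle's cap is unlocked and back up, and I have handed the job in; the hand-in gave no verdict. I gripped the ribbed cap from above, pressed it about 6 mm down, turned it anticlockwise by 1.2 rad while it was down, then let it rise, opened the fingers and retreated upward. The last clock reading before hand-in was 7.85 s.

**Last checks:**
- **Press:** the scene camera put the cap top at 0.140 m while pressed. It was 0.1466 m both at the start and after release.
- **Turn:** the pointer went from about -0.26 to +0.92 rad, a turn of about 1.18 rad. This compares the top view before with the wrist view after.
- **Forces:** the largest force the arm reported was about 24 N, read at the ends of moves. It was near zero once the fingers were clear.
- **Jar cap:** the measured position changed by less than 1 mm, within camera noise.

**Failed or disagreed:**
- My first two move calls were refused because they left out fields; the arm did not move.
- The wrist camera put the cap top about 2 mm lower than the scene camera, both before and after the turn (0.1443 m each time), so I take this as a calibration offset.
- Automatic pointer detection failed in the earlier wrist view and the first scene view, so I did not use those two angles.

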